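# Fit the snap-in filter cassette of a bench fume extractor and run it at full speed

## Task

The bench fume extractor is running on low with no filter in it: switch it off with its off key (left end of the key row), then take the filter cassette from the bench and slide it down the sloping intake face, grip bar outward, under the guide lips and fully home until the spring catch clicks behind its upper edge. Only then set the fan to full speed with the key at the right end, so that the off key pops up again, and let go of everything. Leave the other things on the bench where they are.

Things in the scene. Friction and masses are not known exactly. Their poses are not given: they have to be found in the camera images.
- cassette: Filter cassette: dark frame with metal mesh, 100 (x) x 130 (y) x 18 (z) mm, about 0.26 kg, flat on the bench left or right of the extractor. In the middle of its top stands the grip bar, 14 (x) x 64 (y) mm, its top 52 mm over the underside: grasp it across the 14 mm. Origin: middle of the underside; z out of the grip bar side. Same turned half round about z.
- intake: Sloping face with fan grille of the fume extractor (light grey box, 270 deep x 245 wide x 120 mm high, fixed). It rises at 32 degrees, away from the robot. Origin, 88 mm over the bench: where the middle of the seated cassette's underside lies; x up the slope, y to the left, z out of the face (up and towards the robot). The seated cassette has this pose (or half round about z).
- mouth (a point): Upper, open end of the channel on the face, at x = 47 mm in the intake frame. Guide walls 134 mm apart (2 mm play a side), 26 mm high, x = -55 to 43; lips above the cassette's side edges, underside at z = 22, reaching in to y = +-58, x = -55 to 30, flared up to x = 47; right wall flares outward to x = 74, on the left the catch's ramp does. Lines up with the intake.
- end_stop (a point): Middle of the two end stops at the channel's lower end, x = -50 mm in the intake frame: the cassette's lower edge rests there when home. The way in is along the intake's -x: the cassette may start at x = 130 mm, in the air above the flat housing top (33 mm over the intake's origin). Pushing its lower edge past the catch's ramp takes 3 to 8 N, the rest of the way about 2 N, up to the hard stops.
- catch_nose (a point): Inner tip of the hooked nose of the black spring catch on the left guide wall, at (52, 58, 19) mm in the intake frame at rest. A lever on a pin 48 mm further down the slope. The cassette's left edge pushes the nose outward (left) by its ramp; it springs back about 2 mm behind the upper edge of the seated cassette, reaching 7 mm over it.
- catch (a joint): Catch angle, rad: 0 at rest or clicked in, about 0.15 while the cassette passes it.
- key_ledge (a point): Middle of the key row, on the dark ledge at the foot of the face, 50 mm over the bench. Four light grey keys 38 mm apart, seen from the robot left (+y) to right: off (raised bar on it), low (1 dot), medium (2 dots), full (3 dots). Interlocked: one pressed 8.5 mm or more locks down and the one that was down springs up. A press takes about 4 N; the stop is hard.
- key_off_top (a point): Off key, leftmost: centre of its top face, 36 x 30 mm (30 across the row), light grey. Up it stands 16 mm above the dark ledge it sits in, locked down 8 mm. The point moves with the key; pressing is straight down (world -z).
- key_low_top (a point): Low speed key, second from the left, down at the start: centre of its top face, 36 x 30 mm (30 across the row), light grey. Up it stands 16 mm above the dark ledge it sits in, locked down 8 mm. The point moves with the key; pressing is straight down (world -z).
- key_mid_top (a point): Medium speed key, third from the left: centre of its top face, 36 x 30 mm (30 across the row), light grey. Up it stands 16 mm above the dark ledge it sits in, locked down 8 mm. The point moves with the key; pressing is straight down (world -z).
- key_full_top (a point): Full speed key, rightmost: centre of its top face, 36 x 30 mm (30 across the row), light grey. Up it stands 16 mm above the dark ledge it sits in, locked down 8 mm. The point moves with the key; pressing is straight down (world -z).
- key_off (a joint): Off key: how far it is down, m: 0 up, 0.008 locked down, 0.011 pushed to its stop.
- key_low (a joint): Low speed key (locked down at the start): how far it is down, m: 0 up, 0.008 locked down, 0.011 pushed to its stop.
- key_mid (a joint): Medium speed key: how far it is down, m: 0 up, 0.008 locked down, 0.011 pushed to its stop.
- key_full (a joint): Full speed key: how far it is down, m: 0 up, 0.008 locked down, 0.011 pushed to its stop.
- board: Bystander: green circuit board with finned cooler, 120 x 95 x 25 mm, lying on the other side of the extractor from the cassette; origin under its middle.
- blower: Bystander: flat laptop blower, 75 x 70 x 13 mm; origin under its middle.
- drive: Bystander: hard drive, 100 x 70 x 9 mm; origin under its middle.
- screwdriver: Bystander: screwdriver, 170 mm, lying along its x; origin on the bench under its middle.
- brush: Bystander: cleaning brush, 160 mm, lying along its x; origin on the bench under its middle.
- spray: Bystander: spray can, 52 mm across, 110 mm high; origin under its middle.
- flux: Bystander: flux jar, 52 mm across, 45 mm high; origin under its middle.
- mug: Bystander: mug, 80 mm across, 90 mm high; origin under its middle.
Not all that is in view belongs to the job. Leave any turquoise look-alike of the cassette alone.

How it is judged (in metres and radians):
On the way, in this order (a step that is already met when the one before it is completed fails the run):
1. the extractor is switched off: off key locked down, the other three up (value of joint key_off above 0.006 m and value of joint each of key_low, key_mid, key_full below 0.003 m), for 0.2 s.
2. with the fan off, the cassette is fully home in the intake and the catch has clicked behind it (x of cassette in the frame of intake between -0.004 and 0.004 m and y of cassette in the frame of intake between -0.004 and 0.004 m and z of cassette in the frame of intake between -0.004 and 0.004 m and angle between the z axis of cassette and the z axis of intake, either way round below 0.07 rad and angle between the x axis of cassette and the x axis of intake, either way round below 0.07 rad and value of joint catch below 0.06 rad and value of joint key_off above 0.006 m), for 0.2 s.
3. full speed key locked down, the off key popped up (value of joint each of key_off, key_low, key_mid below 0.003 m and value of joint key_full above 0.006 m), for 0.2 s.
At the end, for the whole second after the job is handed in: Cassette at rest in the intake, within 4 mm on each axis and 4 degrees (either way round) of the intake frame, the catch back behind it (under 0.06 rad); full speed key down more than 6 mm, the other three keys up (under 3 mm); other things moved under 30 mm (all of step 3 and x of cassette in the frame of intake between -0.004 and 0.004 m and y of cassette in the frame of intake between -0.004 and 0.004 m and z of cassette in the frame of intake between -0.004 and 0.004 m and angle between the z axis of cassette and the z axis of intake, either way round below 0.07 rad and angle between the x axis of cassette and the x axis of intake, either way round below 0.07 rad and value of joint catch below 0.06 rad and linear speed of cassette below 0.01 m/s); the robot touches nothing.
It fails at once if one of the other things on the bench (board, blower, drive, screwdriver, brush, spray can, flux jar, mug) is moved more than 30 mm (distance of any of board, blower, drive, screwdriver, brush, spray, flux, mug from where it was at the start of the episode above 0.03 m).
It also fails if it takes over 64 s, if anything falls off the work surface, if the arm or the gripper's body presses on something with over 40 N, if the wrist force passes 120 N, or if a joint passes its speed limit or range.

## Robot

A 6-joint arm with a two-finger parallel gripper is mounted at the origin on the work surface. World frame = base frame: x ahead of the robot, y to its left, z up, the work surface at z = 0. Lengths are in mm, angles in rad, forces in N, time in s.
With the tool pointing down it reaches from about 325 to 900 mm from the base axis. Payload 6.1 kg.
Tool frame: the origin (TCP) lies midway between the tips of the shut fingers; the grasp point (between the pads) lies 19 mm behind it (r.grip_depth is the distance from the TCP to the grasp point, in mm); z points along the fingers, y is the line along which they close (so a half turn about z gives the same grasp; the last joint's range is limited). The gripper opens to 85 mm and grips with 20 to 120 N. Pads are 22 mm wide; open, the fingers measure 114 mm over their backs; the gripper's body (76 mm by 85 mm) begins 54 mm behind the grasp point. The pads swing forward as they close: fully open they stand 13 mm farther back than shut.
Start: joints at [-1.423, 0.22, 1.526, -0, 1.395, -0.126], TCP at [168.988, -601.713, 231.3] pointing down, gripper open.
Joint ranges: [-2.98, 2.98], [-0.91, 2.08], [0.09, 2.57], [-1.24, 4.39], [0.2, 2.65], [-2.68, 2.68]. Speed limits (rad/s): [2.57, 2.57, 3.01, 3.14, 3.14, 3.14].

## Interface

Orientations are given as a unit quaternion [w, x, y, z].
In Python, from rig import r gives the robot as it stands. The module is installed in compiled form; this text tells all that it offers. Calls block until the motion is done:
- r.move_pose(position, orientation): joint-space move of the TCP to a pose.
- r.move_l(position, rate=150, frame=None, contact_N=None): straight line of the TCP; frame=None keeps the orientation; rate is the mean speed in mm/s. With contact_N (N) it stops when the force on the tool has changed by that much, and returns True; else False.
- r.move_joints(angles): joint-space move.
- r.command_gripper(opening, effort=None): finger opening in mm; effort is the grip in N (None keeps the last); returns when the fingers have stopped.
- r.sleep(seconds).
- r.ik(position, orientation): joint angles nearest the present ones, or None.
- r.sense(): the state.
- r.snapshot(name): name is "side" or "top" or "wrist"; returns a dict with "img" (400x640x3 uint8, blue, green, red), "K" (3x3 intrinsics, pixels), "eye" and "orientation" of the camera in the world. Camera axes: x right, y up, looking along -z (the intrinsics and any distortion apply to the point x, -y, -z); pixel columns grow to the right and rows downward; lengths in mm; the calibration is good to about 2 mm. A picture is of the moment at which its call begins. There is no depth.
A pose or a line that the arm cannot do raises r.PlanningError and nothing moves.
- r.hand_in(): hands the job in; it is judged then, once.
The state is a dict: "t": time; "joint_pos": joint angles; "joint_vel": joint speeds; "tau": joint torques, N m; "tool_pos": TCP position; "tcp_rot": TCP orientation; "contact_force": force on the tool from outside, world axes, zero at the start; "moment": the same for the moment, N m; "grip_width": finger opening in mm; "grasp_force": force on a finger pad.
Only numpy, scipy, OpenCV 4.12 (cv2) and the standard library are available. Lean on these libraries where they do the work, as an engineer would, in place of code of your own. Each camera call takes 0.05 s, during which the arm holds its last target. There are 200 camera calls.

## Working session

There is one attempt and no reset: what is moved stays moved. The work goes in short steps, each a Python script; the robot and the scene stay as the last script left them, time stands still between calls to the robot, and variables do not carry over. Pictures are saved under pics/ and viewed, at most 10 in all, crops included, and the job is handed in when it is done.

```bash
mkdir -p pics; python3 - <<'E'
from rig import r
import cv2,json,numpy as np
for n in("top","side"):
    s=r.snapshot(n); cv2.imwrite(f"pics/{n}0.png",s["img"])
    print(n,np.round(s["K"],1).tolist(),s["eye"],s["orientation"],[k for k in s])
    np.savez(f"pics/{n}0.npz",**{k:np.array(s[k]) for k in("K","eye","orientation")})
E
```

```text
top [[381.3, 0.0, 319.2], [0.0, 381.3, 205.3], [0.0, 0.0, 1.0]] [ 445.9314505    25.44661365 1199.67419449] [ 0.71106884  0.01247919 -0.03157003 -0.70230243] ['img', 'K', 'eye', 'orientation']
side [[454.1, 0.0, 314.4], [0.0, 454.1, 197.4], [0.0, 0.0, 1.0]] [ -429.8869401  -1058.92456341   957.78516804] [ 0.80664183  0.46438504 -0.17271206 -0.32225151] ['img', 'K', 'eye', 'orientation']
```

View pics/top0.png

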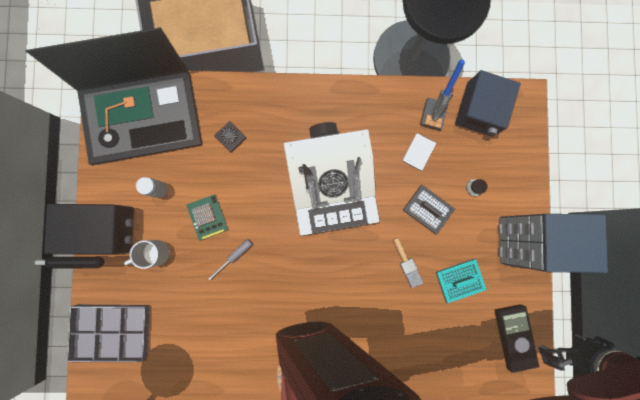

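View pics/side0.png

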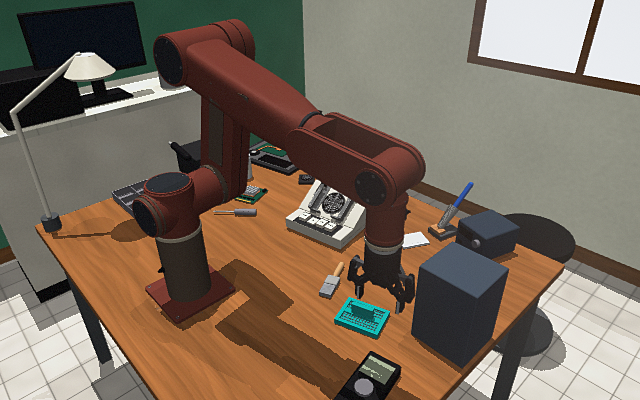

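The dark cassette with a grip bar is at (429,209) in the top view. The only look-alike is the turquoise one at (461,281), which I leave alone. The key row runs from (319,219) to (357,214), with the off key at the left. Next I take close looks with the wrist camera.

```bash
cat > h.py <<'E'
import numpy as np,cv2
from scipy.spatial.transform import Rotation as R
from rig import r
def q2R(q): return R.from_quat([q[1],q[2],q[3],q[0]])
def R2q(M): q=(M if isinstance(M,R) else R.from_matrix(M)).as_quat(); return [q[3],q[0],q[1],q[2]]
def load(n): return np.load(f"pics/{n}.npz")
def ray(c,u,v):
    K=c["K"]; d=np.array([(u-K[0,2])/K[0,0],-(v-K[1,2])/K[1,1],-1.]); d=q2R(c["orientation"]).apply(d); return c["eye"],d/np.linalg.norm(d)
def atz(c,u,v,z): e,d=ray(c,u,v); return e+d*(z-e[2])/d[2]
def tri(*obs):
    A=np.zeros((3,3));b=np.zeros(3);L=[]
    for c,u,v in obs:
        e,d=ray(c,u,v);P=np.eye(3)-np.outer(d,d);A+=P;b+=P@e;L.append(P)
    x=np.linalg.solve(A,b); return x,[np.linalg.norm(P@(x-ray(*o)[0])) for P,o in zip(L,obs)]
def proj(c,p):
    q=q2R(c["orientation"]).inv().apply(np.asarray(p)-c["eye"]); K=c["K"]; return K[0,2]+K[0,0]*q[0]/-q[2],K[1,2]+K[1,1]*-q[1]/-q[2]
def snap(cam,n):
    s=r.snapshot(cam); cv2.imwrite(f"pics/{n}.png",s["img"]); np.savez(f"pics/{n}.npz",**{k:np.array(s[k]) for k in("K","eye","orientation")})
def down(yaw): # tool z down, tool y at world angle yaw
    z=np.array([0,0,-1.]);y=np.array([np.cos(yaw),np.sin(yaw),0]);return R2q(np.column_stack([np.cross(y,z),y,z]))
E
python3 - <<'E'
from h import *
t=load("top0")
for n,u,v,z in[("off",319,219,66),("full",357,214,66),("cas",429,209,52),("fan",333,183,100)]: print(n,atz(t,u,v,z).round())
s=r.sense();print(s["tcp_rot"],s["tool_pos"])
Mx=q2R(s["tcp_rot"]).as_matrix();print(Mx.round(2).tolist())
c=r.snapshot("wrist");print("camoff(tool)",Mx.T@(c["eye"]-s["tool_pos"]),(Mx.T@q2R(c["orientation"]).as_matrix()).round(2).tolist(),c["K"][0][0])
E
```

```text
off [476.  -5.  66.]
full [ 492. -118.   66.]
cas [ 511. -339.   52.]
fan [580. -43. 100.]
[-8.63916580e-04  9.90644962e-01  1.36461764e-01  3.08070584e-07] [ 168.90153763 -601.18444703  230.3231955 ]
[[0.96, 0.27, -0.0], [0.27, -0.96, 0.0], [0.0, -0.0, -1.0]]
camoff(tool) [  78.29279039   -1.57169107 -143.22405228] [[0.0, 0.95, 0.31], [1.0, -0.0, -0.0], [0.0, 0.31, -0.95]] 352.5639704495512
```

```bash
python3 - <<'E'
from h import *
q=down(-np.pi/2)
r.move_l([250,-520,330]) 
for n,p in(("wB",[540,-270,310]),("wA",[540,-90,310])):
    r.move_pose(p,q); r.sleep(.2); snap("wrist",n)
print(r.sense()["t"])
a=cv2.imread("pics/wA.png");b=cv2.imread("pics/wB.png")
cv2.imwrite("pics/wAB.png",cv2.resize(np.vstack([a,b]),(800,1000))[0:1000])
for n,i in(("wA",a),("wB",b)): cv2.imwrite(f"pics/{n}v.png",cv2.resize(i,(800,500)))
E
```

```text
3.9833
```

View pics/wAv.png

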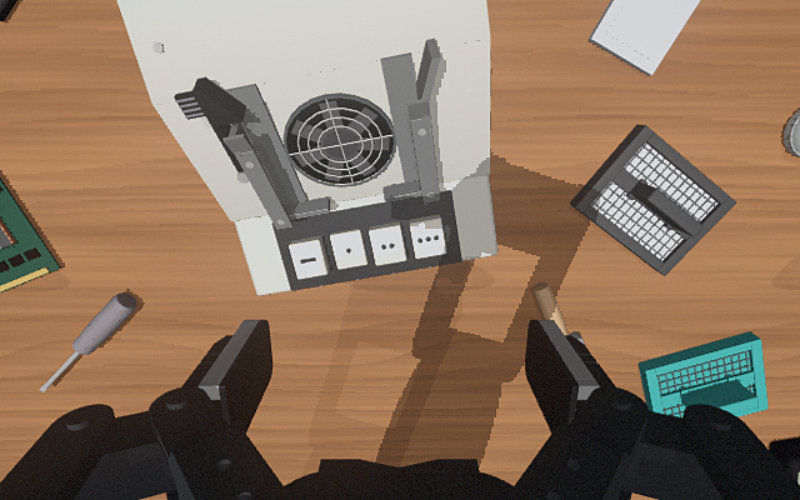

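View pics/wBv.png

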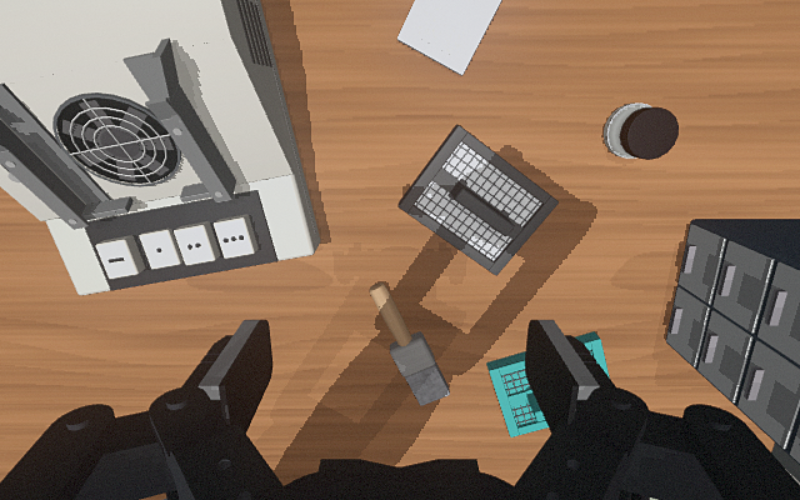

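```bash
python3 - <<'E'
from h import *
A,B=load("wA"),load("wB"); f=lambda p:np.array(p)/1.25
def T(a,b): return tri((A,*f(a)),(B,*f(b)))
for n,a,b in[("off",(308,258),(118,259)),("low",(348,249),(159,249)),("mid",(388,244),(195,244)),("full",(428,238),(235,238)),
 ("ct",(642,125),(459,125)),("cr",(735,203),(557,203)),("cb",(667,275),(497,275)),("cl",(572,203),(399,205)),("barL",(637,188),(456,186)),("barR",(697,235),(515,228))]:
    p,e=T(a,b);print(n,p.round(1),np.round(e,1))
E
```

```text
off [472.1  -5.   62.9] [0.7 0.7]
low [479.8 -42.5  58.2] [0.2 0.2]
mid [487.1 -80.7  64.9] [0.2 0.2]
full [ 492.3 -117.9   63.2] [0.2 0.2]
ct [ 590.7 -329.3    7.8] [0.1 0.1]
cr [ 514.9 -429.8   19.3] [0.1 0.1]
cb [ 437.8 -373.9   22.2] [0.1 0.1]
cl [ 511.2 -270.4    7.2] [1.2 1.2]
barL [ 531.9 -326.9   21.9] [0.9 0.9]
barR [ 490.7 -384.4   38.3] [3.3 3.3]
```

```bash
python3 - <<'E'
from h import *
B=load("wB"); c=[atz(B,u/1.25,v/1.25,18)[:2] for u,v in((459,125),(557,203),(497,275),(399,205))]
print(np.round(c,1).tolist(),np.round([np.linalg.norm(c[i]-c[i-1]) for i in range(4)],1),np.mean(c,0))
yaw=np.radians(10.1); q=down(yaw-np.pi/2)
r.command_gripper(0)
o=np.array([472.5,-5,0])-3*np.array([np.cos(yaw),np.sin(yaw),0])
r.move_pose(list(o+[0,0,110]),q)
print(r.move_l(list(o+[0,0,72]),rate=120))
print(r.move_l(list(o+[0,0,46]),rate=40,contact_N=14),r.sense()["tool_pos"],r.sense()["contact_force"])
r.move_l(list(o+[0,0,110]))
C=np.array([570,-57,0]);Y=np.array([-np.sin(yaw),np.cos(yaw),0])
for n,d in(("cR",-60),("cL",60)):
    r.move_pose(list(C+d*Y+[0,0,235]),q); r.sleep(.2); snap("wrist",n)
print(r.sense()["t"])
a=cv2.imread("pics/cL.png");b=cv2.imread("pics/cR.png")
for n in("cL","cR"): cv2.imwrite(f"pics/{n}v.png",cv2.resize(cv2.imread(f"pics/{n}.png"),(800,500),interpolation=cv2.INTER_CUBIC))
E
```

```text
[[591.2, -328.0], [514.5, -430.3], [435.9, -374.9], [512.6, -270.4]] [ 97.4 127.8  96.1 129.6] [ 513.55948869 -350.90366939]
False
True [471.06780945  -5.79911562  54.95849655] [-3.70821193 -0.18645535 10.15792917]
9.0083
```

View pics/cLv.png

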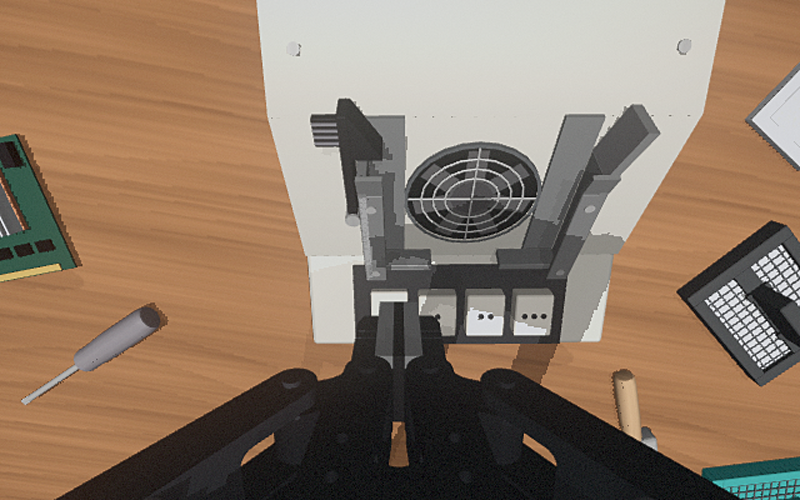

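View pics/cRv.png

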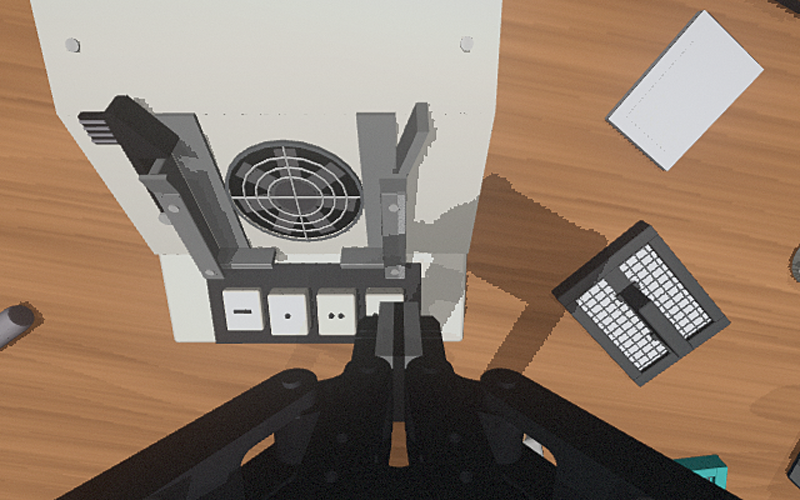

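The off key went down to its stop at tool height 55 mm, as expected. In cL the lip lower ends are near (376,278) and (560,278). In cR they are near (212,278) and (395,278). I enlarge those four corners next.

```bash
python3 - <<'E'
import cv2,numpy as np
def t(n,cx,cy):
    i=cv2.imread(f"pics/{n}.png"); i=cv2.resize(i[cy-30:cy+30,cx-40:cx+40],(400,300),interpolation=cv2.INTER_CUBIC); cv2.rectangle(i,(0,0),(399,299),(0,0,255),1); return i
cv2.imwrite("pics/tiles.png",np.vstack([np.hstack([t("cL",310,205),t("cL",440,205)]),np.hstack([t("cR",185,205),t("cR",310,205)])]))
E
```

```text
(no output)
```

View pics/tiles.png

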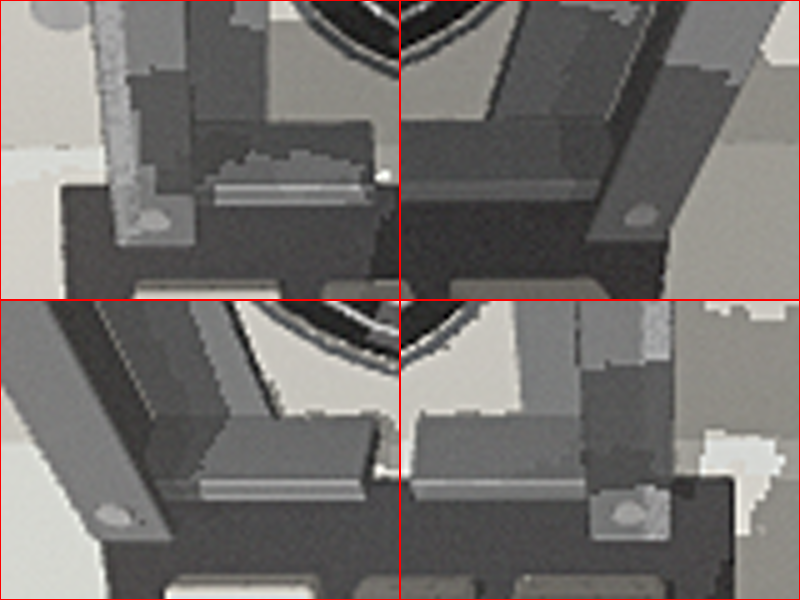

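```bash
python3 - <<'E'
from h import *
A,B=load("cL"),load("cR"); P={}
for n,a,b in[("li",(308.6,223.6),(179.4,223)),("lo",(293.6,223.6),(166,223)),("ri",(437.4,223),(308.4,222.6)),("ro",(453.6,223),(324,222.6)),
 ("sl",(343.2,211.8),(218.2,211)),("sr",(397.6,211.3),(272.8,211)),
 ("creaseL",(268/1.25,117/1.25),(70/1.25,113/1.25)),("creaseR",(705/1.25,117/1.25),(491/1.25,116/1.25)),
 ("screwL",(293/1.25,48/1.25),(72/1.25,45/1.25)),("screwR",(684/1.25,46/1.25),(466/1.25,44/1.25)),
 ("fan",(473/1.25,191/1.25),(294/1.25,190/1.25)),("bar",(760/1.25,293/1.25),(633/1.25,293/1.25)),
 ("lip30Lo",(357/1.25,178/1.25),(140/1.25,177/1.25)),("lip30Ro",(618/1.25,182/1.25),(406/1.25,180/1.25)),
 ("kmid",(486/1.25,311/1.25),(337/1.25,311/1.25))]:
    p,e=tri((A,*a),(B,*b));P[n]=p;print(n,p.round(1),np.round(e,1)[0])
for a,b in(("li","ri"),("lo","ro"),("creaseL","creaseR"),("screwL","screwR"),("sl","sr"),("lip30Lo","lip30Ro")):
    d=P[a]-P[b];print(a,b,np.linalg.norm(d).round(1),"yaw",np.degrees(np.arctan2(-d[0],d[1])).round(2),((P[a]+P[b])/2).round(1))
E
```

```text
li [509.    2.9  80.7] 0.2
lo [504.9  16.4  76.8] 0.2
ri [ 530.6 -112.5   81.7] 0.1
ro [ 533.7 -126.2   83.2] 0.1
sl [521.2 -27.8  67.8] 0.1
sr [530.5 -78.2  68. ] 0.3
creaseL [611.4  91.1 104.4] 0.3
creaseR [ 654.8 -150.6  129. ] 0.2
screwL [650.6  76.1 121.9] 0.1
screwR [ 688.2 -130.1  121.9] 0.2
fan [586.4 -42.6  92.8] 0.2
bar [ 525.4 -340.1    9.3] 0.1
lip30Lo [590.3  30.9 139.4] 0.3
lip30Ro [ 613.3 -111.4  136.6] 0.1
kmid [489.2 -80.3  64.5] 0.3
li ri 117.4 yaw 10.6 [519.8 -54.8  81.2]
lo ro 145.6 yaw 11.43 [519.3 -54.9  80. ]
creaseL creaseR 246.8 yaw 10.18 [633.1 -29.7 116.7]
screwL screwR 209.6 yaw 10.34 [669.4 -27.  121.9]
sl sr 51.3 yaw 10.49 [525.9 -53.   67.9]
lip30Lo lip30Ro 144.1 yaw 9.17 [601.8 -40.2 138. ]
```

Checks: lip spacing is 117 mm against 116 in the text, lip height 81.2 against 80.9, and yaw about 10.4°. That puts the intake origin at about (579,-44,88). Next I check the reach and grasp the bar.

```bash
cat >> h.py <<'E'
psi=np.radians(10.4);a=np.radians(32)
O=np.array([579.2,-43.9,88.])
X=np.array([np.cos(psi)*np.cos(a),np.sin(psi)*np.cos(a),np.sin(a)]);Y=np.array([-np.sin(psi),np.cos(psi),0]);Z=np.cross(X,Y)
I=lambda x,y,z:list(O+x*X+y*Y+z*Z)
def qi(s): return R2q(np.column_stack([s*Y,s*X,-Z]))
E
python3 - <<'E'
from h import *
B=load("cR");
for z in(0,18):
    c=np.array([atz(B,u/1.25,v/1.25,18)[:2] for u,v in((641,220),(730,322),(641,386),(552,292))])
print(c.round(1).tolist(),c.mean(0),[np.linalg.norm(c[i]-c[i-1]).round(1) for i in range(4)])
d=(c[0]-c[1])+(c[3]-c[2]);e=(c[0]-c[3])+(c[1]-c[2]);print(np.degrees(np.arctan2(d[1],d[0])),np.degrees(np.arctan2(e[1],e[0])))
for s in(1,-1):
  print(s,[np.round(j,2).tolist() if (j:=r.ik(p,qi(s))) is not None else None for p in(I(135,0,24),I(0,0,24),I(135,0,90))])
for y in(-36.3,143.7): print(y,[np.round(j,2).tolist() if (j:=r.ik([516,-350,z],down(np.radians(y)))) is not None else None for z in(24,220)])
E
```

```text
[[594.0, -318.2], [516.5, -431.0], [436.5, -375.1], [516.5, -263.3]] [ 515.88083914 -346.90621394] [np.float64(95.0), np.float64(136.9), np.float64(97.6), np.float64(137.5)]
54.95871641528713 -35.169503636593895
1 [[-0.27, 0.04, 1.92, 0.37, 0.7, -0.68], [-0.39, -0.12, 2.23, 0.53, 0.61, -0.95], [-0.3, -0.11, 1.96, 0.34, 0.82, -0.66]]
-1 [[-0.27, 0.04, 1.92, 0.37, 0.7, 2.47], [-0.39, -0.12, 2.23, 0.53, 0.61, 2.19], [-0.3, -0.11, 1.96, 0.34, 0.82, 2.48]]
-36.3 [[-0.72, 0.44, 1.67, -0.0, 1.03, -0.09], [-0.72, 0.22, 1.54, -0.0, 1.37, -0.09]]
143.7 [None, None]
```

```bash
python3 - <<'E'
from h import *
for n,px in(("wA",((642,125),(735,203),(667,275),(572,203))),("wB",((459,125),(557,203),(497,275),(399,205))),("cR",((641,220),(730,322),(641,386),(552,292)))):
  B=load(n)
  for zz in((0,18,18,0),):
    c=np.array([atz(B,u/1.25,v/1.25,z)[:2] for (u,v),z in zip(px,zz)])
    d=(c[0]-c[1])+(c[3]-c[2]);e=(c[0]-c[3])+(c[1]-c[2])
    print(n,c.mean(0).round(1),[np.linalg.norm(c[i]-c[i-1]).round(1) for i in range(4)],np.degrees(np.arctan2(d[1],d[0])).round(1),np.degrees(np.arctan2(e[1],e[0])).round(1))
E
```

```text
wA [ 513.  -353.5] [np.float64(99.9), np.float64(123.2), np.float64(95.4), np.float64(127.4)] 53.2 -35.9
wB [ 512.2 -351.5] [np.float64(101.4), np.float64(125.3), np.float64(96.1), np.float64(127.0)] 54.1 -35.7
cR [ 513.3 -351.7] [np.float64(99.8), np.float64(126.1), np.float64(97.6), np.float64(126.7)] 54.3 -35.2
```

```bash
python3 - <<'E'
from h import *
q=down(np.radians(-35.8))
r.command_gripper(60,effort=50)
r.move_pose([512.8,-352,150],q)
r.move_l([512.8,-352,26],rate=120,contact_N=10)
print(r.sense()["tool_pos"],r.sense()["contact_force"])
r.command_gripper(0,effort=60); s=r.sense(); print(s["grip_width"],s["grasp_force"])
r.move_l([512.8,-352,170],rate=150); r.sleep(.2); snap("wrist","g1"); s=r.sense(); print(s["grip_width"],s["contact_force"],s["t"])
cv2.imwrite("pics/g1v.png",cv2.resize(cv2.imread("pics/g1.png"),(800,500),interpolation=cv2.INTER_CUBIC))
E
```

```text
[ 513.50289017 -352.59322333   27.06360579] [-0.27717042  0.42916124  0.71296125]
12.972584779844187 59.961440563201904
13.047044464025278 [ 0.75681737 -0.21470573 -2.3009305 ] 14.0083
```

View pics/g1v.png

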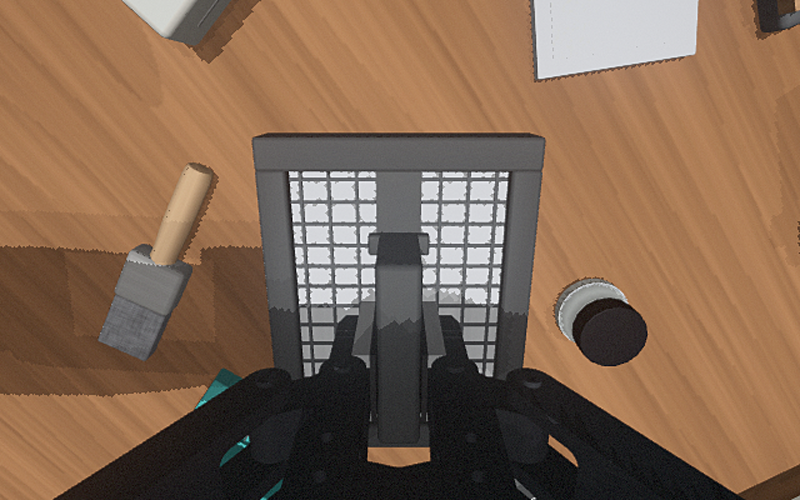

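The cassette is held square. The upper edge of its far end shows at row 138, from columns 254 to 545. I convert that to the tool frame.

```bash
python3 - <<'E'
from h import *
c=load("g1"); s=r.sense(); M=q2R(s["tcp_rot"])
for z in(7,9,11):
  print(z,[M.inv().apply(atz(c,u/1.25,v/1.25,s["tool_pos"][2]-z)-s["tool_pos"]).round(1).tolist() for u,v in((254,138),(545,138),(254,168),(545,168))])
E
```

```text
7 [[66.1, -49.6, 7.1], [66.2, 47.3, 6.9], [56.1, -50.6, 7.1], [56.2, 48.4, 6.9]]
9 [[65.9, -50.3, 9.1], [66.0, 48.0, 8.9], [55.8, -51.3, 9.1], [55.9, 49.0, 8.9]]
11 [[65.7, -50.9, 11.1], [65.8, 48.6, 10.9], [55.5, -51.9, 11.1], [55.6, 49.7, 10.9]]
```

```bash
cat >> h.py <<'E'
M=np.column_stack([X,Y,Z])
def loc(): s=r.sense(); return (M.T@(s["tool_pos"]-O)).round(1),(M.T@s["contact_force"]).round(1)
E
python3 - <<'E'
from h import *
r.move_l([512.8,-352,250])
r.move_pose(I(140,-.6,110),qi(1)); print(loc(),r.sense()["grip_width"])
r.move_l(I(140,-.6,28),rate=100); r.sleep(.2); print(loc())
l=loc()[0]; c=np.array([140,-.6,28])-l; c[0]=0; print(c)
t=np.array([105,-.6,28])+c
print(r.move_l(I(*t),rate=60,contact_N=12),loc(),r.sense()["t"]); snap("wrist","i1"); snap("top","i1t")
i=cv2.resize(cv2.imread("pics/i1.png"),(800,500)); cv2.imwrite("pics/i1v.png",i)
E
```

```text
(array([140. ,  -1.5, 110. ]), array([-1.6, -0.4, -2.7])) 12.73369782192959
(array([140.7,  -0.8,  28.7]), array([-1.1, -0.1, -2.2]))
[ 0.   0.2 -0.7]
False (array([107. ,  -2.5,  28.4]), array([ 3.4, -4.4, -3.5])) 17.8667
```

View pics/i1v.png

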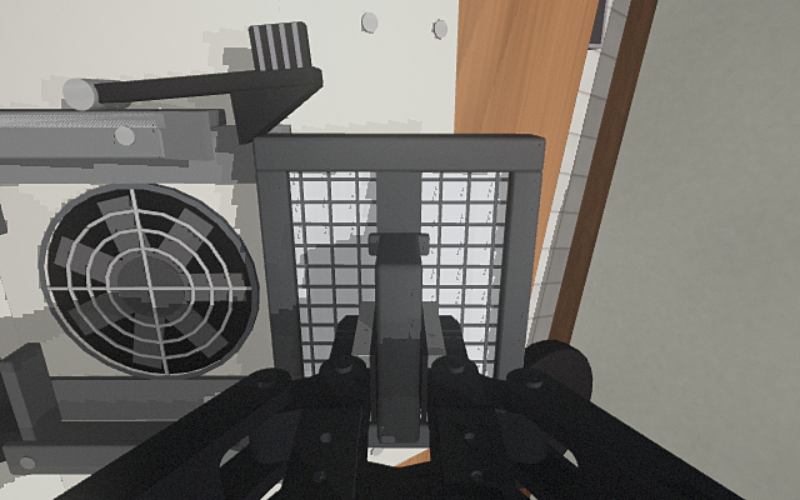

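The lower edge is touching the catch ramp at (250,135), with about 5 N on the tool. The cassette sits parallel to the channel, so I push on.

```bash
python3 - <<'E'
from h import *
for x in(80,50,20,6):
    h=r.move_l(I(x,-.6,27.5),rate=50,contact_N=22); print(x,h,loc(),r.sense()["grip_width"])
    if h: break
else: print(r.move_l(I(-6,-.6,27.5),rate=25,contact_N=18),loc())
print(r.sense()["t"])
E
```

```text
80 False (array([78.8, -0.8, 27.3]), array([-2.8, -4.6, -1.7])) 13.106321143187417
50 False (array([50.1, -0.7, 27.5]), array([-0.2, -5.5, -2.4])) 12.752636449162463
20 False (array([20.2, -0.7, 27.6]), array([-1.5, -4.9, -1.3])) 13.07284727816731
6 False (array([ 5.8, -0.5, 27.4]), array([-2. , -4.3, -1.5])) 12.949004750830177
True (array([-0.2, -0.3, 28.3]), array([ 3.1,  0.3, -1.6]))
20.975
```

```bash
python3 - <<'E'
from h import *
print(r.move_l(I(-6,-.4,28),rate=25,contact_N=20),loc())
r.sleep(.3);print(loc())
r.command_gripper(40); r.sleep(.3)
r.move_l(I(-1,-.4,110),rate=120)
q=down(psi-np.pi/2)
r.command_gripper(0)
H=np.array([np.cos(psi),np.sin(psi),0])
r.move_pose(list(np.array([560,-50,245.])),q); r.sleep(.2); snap("wrist","f1"); print(r.sense()["t"])
i=cv2.imread("pics/f1.png"); cv2.imwrite("pics/f1v.png",cv2.resize(i[40:290,140:500],(800,556),interpolation=cv2.INTER_CUBIC))
E
```

```text
False (array([-0.6, -0.5, 29.4]), array([13.7,  4.2, -7.9]))
(array([-0.6, -0.5, 29.4]), array([13.1,  3.2, -7.4]))
25.625
```

View pics/f1v.png

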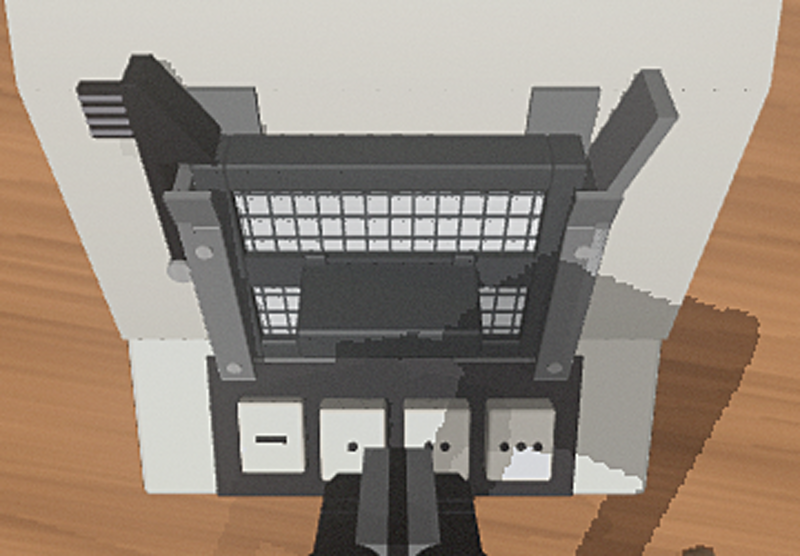

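The cassette is seated and the catch nose at (220,135) is behind its upper left corner. I check both numerically before pressing full.

```bash
python3 - <<'E'
from h import *
c=load("f1"); f=lambda p:((np.array(proj(c,p))-[140,40])*800/360).round(0).tolist()
p,e=tri((load("cL"),345/1.25,98/1.25),(load("cR"),123/1.25,96/1.25)); print("catch tip at rest ->",f(p),(M.T@(p-O)).round(1),"seen (143,55)")
p,e=tri((load("cL"),311/1.25,114/1.25),(load("cR"),79/1.25,113/1.25)); print("thumb pad at rest ->",f(p),(M.T@(p-O)).round(1),"seen (78,83)")
for n in((50,65,18),(50,-65,18),(50,-65,0),(52,58,19)): print(n,f(I(*n)))
print("moved 0.15rad nose 7mm ->",f(I(52,65,19)))
E
```

```text
catch tip at rest -> [143.0, 54.0] [79.2 77.2  2. ] seen (143,55)
thumb pad at rest -> [78.0, 81.0] [79.4 93.4 17.1] seen (78,83)
(50, 65, 18) [193.0, 164.0]
(50, -65, 18) [594.0, 164.0]
(50, -65, 0) [586.0, 131.0]
(52, 58, 19) [213.0, 161.0]
moved 0.15rad nose 7mm -> [191.0, 161.0]
```

```bash
python3 - <<'E'
from h import *
q=down(psi-np.pi/2); H=np.array([np.cos(psi),np.sin(psi),0])
o=np.array([492.8,-117.5,0])-4*H
r.move_l([440,-90,245]); r.move_pose(list(o+[0,0,120]),q)
r.move_l(list(o+[0,0,72]),rate=120)
print(r.move_l(list(o+[0,0,46]),rate=40,contact_N=14),r.sense()["tool_pos"],r.sense()["contact_force"])
r.move_l(list(o+[0,0,120])); r.move_l([440,-90,245]); 
r.move_pose([540,-90,310],q); r.sleep(.2); snap("wrist","e1"); print(r.sense()["t"],r.sense()["contact_force"])
r.move_pose([540,-200,310],q); r.sleep(.2); snap("wrist","e2")
a=cv2.imread("pics/e1.png")[150:260,180:400]
# key-row crop stacked with the earlier one, key brightness centroids for height change
for n in("e1","e2"):
    c=load(n);print(n,[np.round(proj(c,p),1).tolist() for p in([472.1,-5,65],[479.8,-42.5,65],[487.1,-80.7,65],[492.3,-117.9,65],[492.3,-117.9,58])])
    g=cv2.cvtColor(cv2.imread(f"pics/{n}.png"),cv2.COLOR_BGR2GRAY); 
    k,l,st,ce=cv2.connectedComponentsWithStats((g>170).astype(np.uint8)); print([(st[i].tolist(),ce[i].round(1).tolist()) for i in range(1,k) if 300<st[i][4]<2500])
E
```

```text
True [ 490.34029835 -118.80619111   54.96335491] [-2.20118905  0.62958805 10.41150344]
30.725 [0.70276325 0.55154449 0.12744252]
e1 [[237.5, 193.2], [270.5, 192.6], [304.2, 192.4], [336.6, 193.7], [336.4, 191.8]]
[([224, 179, 28, 29, 691], [237.5, 192.9]), ([258, 179, 26, 29, 717], [270.5, 193.0]), ([291, 179, 26, 29, 695], [303.1, 192.9]), ([324, 178, 25, 27, 529], [336.4, 192.2])]
e2 [[142.4, 177.8], [175.7, 177.2], [209.7, 177.0], [242.7, 178.4], [243.9, 176.8]]
[([128, 163, 30, 30, 724], [142.3, 177.4]), ([161, 163, 29, 30, 748], [175.6, 177.4]), ([195, 163, 28, 30, 732], [208.9, 177.4]), ([230, 162, 27, 29, 686], [243.5, 175.9])]
```

Pixel centres show the full key down (it matches 58 mm) and the other three up. The arm is clear of everything.

```bash
python3 -c "
from h import *
print(r.hand_in())"
```

```text
the job is handed in; nothing more can be done
None
```

The job is handed in at about 31 s of the 64 s allowed: fan switched off, cassette seated with the catch behind it, full key down with the other three up, and the arm clear; the judge's result was not shown.

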